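# Turn the board holder so the terminal block faces the fume funnel

## Task

The terminal block on the circuit board is to be soldered next: turn the board holder by gently pushing sideways on its bare arms with a fingertip until the terminal block points straight at the fume extractor's funnel, then take the hand away. Do not grip the holder, lift it or push it across the bench, keep the hand off the circuit board and the extractor, and leave the other things on the bench where they are.

Things in the scene. Friction and masses are not known exactly. Their poses are not given: they have to be found in the camera images.
- holder: Heavy round dark steel foot, 156 mm across, loose on the bench (about 1.8 kg, varies), with a 44 mm column up to 40 mm. Origin: centre of its underside, on the upright turning axis, at bench height. z up. It does not turn with the arms and must stay put.
- spinner (a joint): Angle of the turning part (arms and board) relative to the foot, rad, growing anticlockwise seen from above; at 0 the terminal block points along the foot's +x. Turns endlessly both ways with light friction (0.06 N m, under 1 N at an arm) and stays where it is left.
- arms: Four level aluminium arms turning with the board. Origin on the turning axis, 42 mm above the bench; +x points to the terminal block, z up. Arms at 45, 135, 225, 315 deg from +x, 12 mm wide, 45 to 59 mm above the bench, reaching 155 mm from the axis. Clamps on them at 57 to 75 mm, up to 76 mm high; bare from 75 to 155 mm: push there, sideways. Free space below them outside the foot.
- board: Green square circuit board 90 x 90 x 3 mm, clamped on the arms, corners over the arms. Origin: centre of its underside, on the axis, 69 mm above the bench; axes as arms. The terminal block is the long grey bar, 70 x 14 x 20 mm, along its +x edge (36 mm from the axis, top 92 mm above the bench); other parts are small. Not to be touched.
- extractor: Fixed fume extractor: grey funnel opening level towards the holder, on a bent black hose from a round foot (100 mm across) 372 mm from the holder's axis. Origin: on the bench at the holder's axis; +x points to the funnel. Mouth 100 mm across, 60 to 160 mm above the bench; narrows to 36 mm at 285 mm from the axis. Not to be touched.
- funnel_mouth (a point): Centre of the funnel's mouth, 110 mm above the bench, 210 mm from the holder's turning axis: the terminal block must point at it (seen from above). It lies to the far side or to the left or right of the holder as seen from the robot.
- solder_spool: Metal solder spool standing on end, 54 mm across, 50 mm high, loose. Origin: centre of underside. Leave alone.
- flux_bottle: Small amber bottle, 40 mm across, 85 mm high, loose, upright. Origin: centre of underside. Leave alone.
- tape_roll: Roll of black tape lying flat, 84 mm across, 19 mm high, loose. Origin: centre of underside. Leave alone.
- screwdriver: Screwdriver lying on the bench, 170 mm long along its x axis, loose. Leave alone.

How it is judged:
By the outcome, as a careful person would: the job done as asked, in the order asked, and still so for the second after the job is handed in, with the robot touching nothing.
It also fails if it takes over 51 s, if anything falls off the work surface, if the arm or the gripper's body presses on something with over 40 N, if the wrist force passes 120 N, or if a joint passes its speed limit or range.

## Robot

A 6-joint arm with a two-finger parallel gripper is mounted at the origin on the work surface. World frame = base frame: x ahead of the robot, y to its left, z up, the work surface at z = 0. Lengths are in m, angles in rad, forces in N, time in s.
With the tool pointing down it reaches from about 0.35 to 0.975 m from the base axis. Payload 4.9 kg.
Tool frame: the origin (TCP) lies on the centre line of the jaws, within the pads' length; the fingertips stand 14 mm ahead of it and the grasp point (between the pads) lies 5 mm behind it (manip.nose_length is the distance from the TCP to the fingertips, in m); z points along the fingers, y is the line along which they close (so a half turn about z gives the same grasp; the last joint's range is limited). The gripper opens to 85 mm and grips with 20 to 120 N. Pads are 22 mm wide; open, the fingers measure 114 mm over their backs; the gripper's body (76 mm by 85 mm) begins 54 mm behind the grasp point. The pads swing forward as they close: fully open they stand 13 mm farther back than shut.
Start: joints at [-0.119, 0.053, 1.613, -0, 1.476, -0.119], TCP at [0.625, 0, 0.245] pointing down, gripper open.
Joint ranges: [-3.01, 3.01], [-1.01, 2.22], [0.06, 2.58], [-1.02, 4.17], [0.09, 2.62], [-3.14, 3.14]. Speed limits (rad/s): [2.57, 2.57, 3.14, 3.14, 3.14, 3.14].

## Interface

Orientations are given as a unit quaternion [w, x, y, z].
In Python, from plant import manip, imaging gives the robot as it stands.
- The arm moves only by the tool play_rows, never from a script. Its argument "commands" is a list of rows, each a list of 6 numbers: the shift along the tool's x, y, z in mm, then the turn, a rotation vector about the tool's x, y, z in degrees. A call has 1 to 5 rows; each row shifts and turns the commanded pose from where the row before left it, along the tool's axes as they then stand; what a row does not reach is not made up. A row lasts 1/12 s, in which the tool goes at most 41.7 mm and 7.16 degrees, less where a joint would pass 70% of its speed; a pose out of reach is approached as far as the arm can. A call is refused whole if a number of a shift passes 41.7 or a number of a turn 7.16, either way. A call with a gripper value outside its range is refused whole. "hand" is the finger opening in mm, from 0 to 85.4, set as the call begins (left out, the last holds). The fingers move at their own pace and stop on an object; the grip force is fixed at half the most. Time passes only in rows, so rows that do not move let the fingers close. It gives the time, the measured TCP pose, the force, the opening and the grip force at its end, in the units of the state.
- manip.state(): the state, without advancing time (a new reading comes with each control period).
- imaging.grab_frame(name): name is "scene" or "side" or "wrist"; returns a dict with "image" (400x640x3 uint8, red, green, blue), "fx", "fy", "cx", "cy" (pixels), "k1" (the pictures are not rectified: a ray, as slopes to the right and down, at radius r is drawn at 1 + k1 r^2 times it, then the intrinsics apply), "R" (3x3) and "t" (3): a world point X has camera coordinates R X + t; the wrist camera has in their place "mount" (4x4, takes a point from camera to tool coordinates, whose origin is the TCP and whose axes are the flange's). Camera axes: x right, y down, z forward; pixel columns grow to the right and rows downward; lengths in m; the calibration is good to about 2 mm. A picture is of the moment at which its call begins: read the wrist's pose just before it. There is no depth.
- manip.job_done(): hands the job in; it is judged then, once.
The state is a dict: "time": time; "joint_pos": joint angles; "joint_vel": joint speeds; "joint_efforts": joint torques, N m; "tool_pos": TCP position; "tool_rot": TCP orientation; "contact_force": force on the tool from outside, world axes, zero at the start; "ft_torque": the same for the moment, N m; "gripper_width": opening from 0.0 (shut) to 1.0 (fully open); "grasp_force": force on a finger pad.
Only numpy, scipy, OpenCV 4.12 (cv2) and the standard library are available. Lean on these libraries where they do the work, as an engineer would, in place of code of your own. Each camera call takes 0.05 s, during which the arm holds its last target. There are 200 camera calls.

## Working session

There is one attempt and no reset: what is moved stays moved. The work goes in short steps, Python scripts to look and compute and a tool call to move; the robot and the scene stay as the last step left them, time stands still between calls to the robot, and variables do not carry over. Pictures are saved under pics/ and viewed, at most 10 in all, crops included, and the job is handed in when it is done.

Besides the shell and the picture viewer there is one more tool, called after "Request:" in YAML: its name, and indented under it one key for each argument. play_rows: Moves the arm, as the interface text tells. Its arguments: {"type":"object","properties":{"commands":{"type":"array","items":{"type":"array","items":{"type":"number"}}},"hand":{"type":"number"}},"required":["commands"]}

```bash
mkdir -p pics
cat > h.py <<'E'
import numpy as np, cv2, pickle
from plant import manip, imaging
def grab(n,f):
    d=imaging.grab_frame(n); cv2.imwrite(f'pics/{f}.png',d['image'][:,:,::-1]); pickle.dump(d,open(f'pics/{f}.pkl','wb')); return d
def load(f): return pickle.load(open(f'pics/{f}.pkl','rb'))
def ray(d,u,v):
    x=np.array([(u-d['cx'])/d['fx'],(v-d['cy'])/d['fy']]); s=x.copy()
    for _ in range(20): s=x/(1+d['k1']*(s@s))
    R=np.array(d['R']); return -R.T@np.array(d['t']), R.T@np.r_[s,1]
def at(d,u,v,z):
    c,r=ray(d,u,v); return c+r*(z-c[2])/r[2]
def proj(d,P):
    P=np.atleast_2d(P)@np.array(d['R']).T+np.array(d['t']); s=P[:,:2]/P[:,2:]
    s=s*(1+d['k1']*(s**2).sum(1,keepdims=True)); return s*[d['fx'],d['fy']]+[d['cx'],d['cy']]
E
python3 - <<'E'
from h import *
print(manip.state())
for n in('scene','side'):
    d=grab(n,n+'0'); R=np.array(d['R']); print(n,-R.T@np.array(d['t']),R[2],d['fx'],d['k1'])
E
```

```text
{'time': 0.0, 'joint_pos': array([-1.19048949e-01,  5.33167136e-02,  1.61431124e+00, -4.56761260e-07,
        1.47597809e+00, -1.19021841e-01]), 'joint_vel': array([-0.00046804,  0.00077718,  0.00016918, -0.00116602, -0.0004647 ,
        0.00169204]), 'joint_efforts': array([ 2.70554956e-04, -3.93670499e+01, -3.70175600e+01, -1.62778279e-04,
        6.93513779e-03, -6.06393527e-06]), 'tool_pos': array([6.24403896e-01, 4.10041316e-05, 2.44077569e-01]), 'tool_rot': array([-7.91199255e-04,  7.07115991e-01,  7.07096854e-01, -6.22449493e-04]), 'contact_force': array([0.39298464, 0.15365301, 0.63192365]), 'ft_torque': array([ 0.01918347, -0.01910361,  0.00660111]), 'grasp_force': 0.0, 'gripper_width': 0.9979689098048671}
scene [ 0.99453492 -0.69236952  1.16302286] [-0.31458415  0.54793218 -0.7751175 ] 493.6175969655776 0.001109529682804188
side [0.36972435 1.06502575 0.73607567] [ 0.14170221 -0.83665154 -0.52908855] 385.6471865912037 -0.07114197282047695
```

View pics/scene0.png

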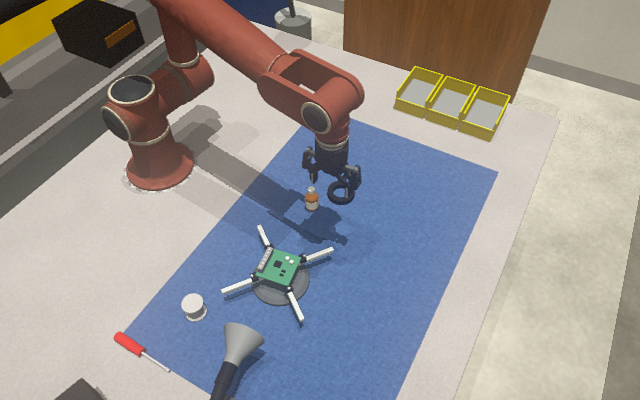

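View pics/side0.png

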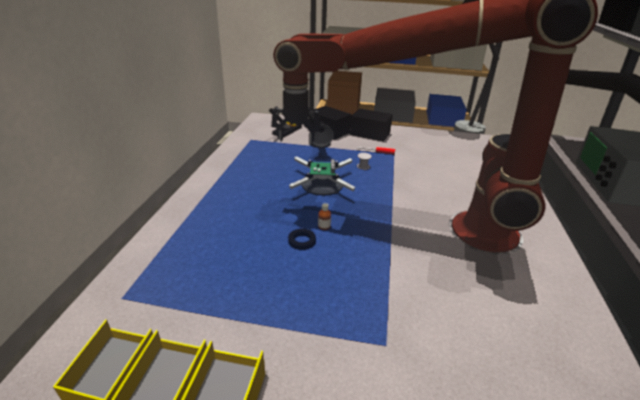

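The scene view shows the holder at about (280,270) with arm tips near (263,228), (333,250), (300,319) and (222,291). The terminal block is on the left edge at (265,259), the funnel mouth near (243,335) and its hose below that. The bottle is at (312,198), the tape roll at (342,190), the spool at (194,306) and the screwdriver at (140,350).

Run:
```python
from h import *
d=load('scene0'); im=d['image']
cv2.imwrite('pics/crop.png',cv2.resize(im[200:400,110:370,::-1],None,fx=3,fy=3,interpolation=cv2.INTER_CUBIC)[:600,:780])
T=[(263,228),(333,250),(300,319),(222,291)]
P=np.array([at(d,*t,.052) for t in T]); c=P.mean(0); print(P,c)
print(np.linalg.norm(P-c,axis=1),np.degrees(np.arctan2(*(P-c)[:,1::-1].T)))
print('block',at(d,265,259,.092)-c,'bottle',at(d,312,208,0),'tape',at(d,342,191,.01),'spool',at(d,194,310,0),'sd',at(d,118,337,.01),at(d,169,370,.01))
```

```text
[[ 0.45370387 -0.07673261  0.052     ]
 [ 0.65793062 -0.04629537  0.052     ]
 [ 0.68281883 -0.25991078  0.052     ]
 [ 0.47172384 -0.290451    0.052     ]] [ 0.56654429 -0.16834744  0.052     ]
[0.14534868 0.1524735  0.1479987  0.15459688] [ 140.92694714   53.17601303  -38.21956367 -127.83139997]
block [-0.03495028 -0.00929254  0.04      ] bottle [0.51592738 0.08489414 0.        ] tape [0.5671593 0.1796494 0.01     ] spool [ 4.17087032e-01 -3.51034477e-01 -2.22044605e-16] sd [ 0.30411537 -0.5024721   0.01      ] [ 0.46787897 -0.5045954   0.01      ]
```

View pics/crop.png

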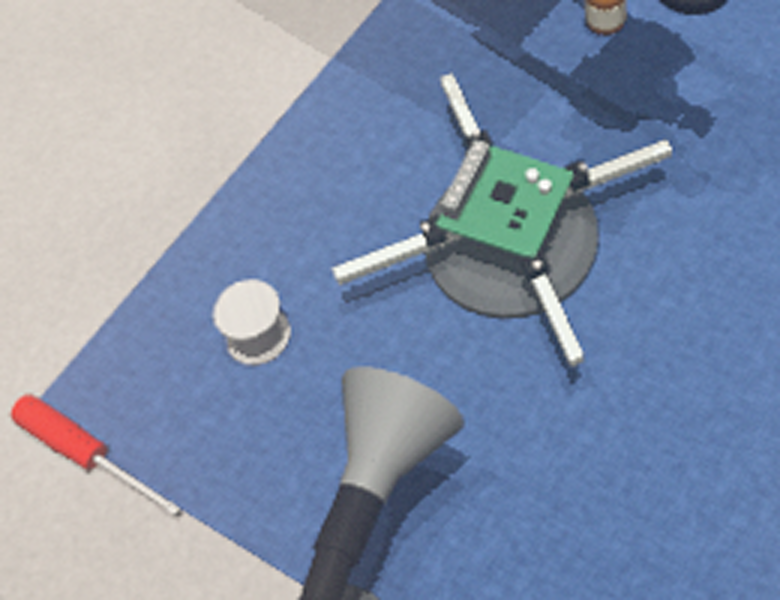

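The crop puts the arm tips at (447,76), (669,148), (575,358) and (336,273) in crop pixels. The block is on the edge between the upper-left and left arms, and the funnel rim runs from (343,375) to (463,422). I'll fit the arms and the funnel silhouette.

```bash
cat > fit.py <<'E'
from h import *
from scipy.optimize import least_squares, minimize
def fit_arms(d,T,x0):
    def f(p): 
        a=p[2]+np.radians([-45,-135,135,45]); 
        return (proj(d,np.c_[p[0]+.155*np.cos(a),p[1]+.155*np.sin(a),np.full(4,.056)])-T).ravel()
    r=least_squares(f,x0); return r.x,r.fun
def funnel_hull(d,c,phi,h=.110):
    t=np.linspace(0,2*np.pi,60); P=[]
    for x,r in((.210,.05),(.285,.018)):
        l=np.c_[np.full(60,x),r*np.cos(t),h+r*np.sin(t)]
        P.append(np.c_[c[0]+l[:,0]*np.cos(phi)-l[:,1]*np.sin(phi),c[1]+l[:,0]*np.sin(phi)+l[:,1]*np.cos(phi),l[:,2]])
    return cv2.convexHull(proj(d,np.vstack(P)).astype(np.float32))[:,0]
def iou(d,m,c,phi):
    k=4; H=np.zeros((m.shape[0]*k,m.shape[1]*k),np.uint8)
    cv2.fillPoly(H,[np.int32(np.round((funnel_hull(d,c,phi)+.5)*k))],1)
    H=cv2.resize(H.astype(np.float32),m.shape[::-1],interpolation=cv2.INTER_AREA)
    return np.minimum(H,m).sum()/np.maximum(H,m).sum()
E
python3 - <<'E'
from fit import *
d=load('scene0'); im=d['image']
# tips in order: theta-45 -> A (141deg), -135-> B(53), +135->C(-38), +45 -> D(-128)
T=np.array([(447,76),(669,148),(575,358),(336,273)])/3+[110,200]-.33
p,res=fit_arms(d,T,[.566,-.168,np.radians(-174)]); print(p,np.degrees(p[2]),res.round(2))
print('foot check px',proj(d,[[p[0]+.078*np.cos(a),p[1]+.078*np.sin(a),0] for a in(0,-1.57)]))
hsv=cv2.cvtColor(im,cv2.COLOR_RGB2HSV); m=((hsv[...,1]<60)&(hsv[...,2]>75)).astype(np.uint8); m[:320]=0;m[370:]=0;m[:,:220]=0;m[:,268:]=0
n,l,s,_=cv2.connectedComponentsWithStats(m); i=1+s[1:,4].argmax(); m=(l==i).astype(np.float32); print(s[i])
best=max((iou(d,m,(p[0]+dx,p[1]+dy),np.radians(g)),g,dx,dy) for g in np.arange(-130,-80,1.) for dx in(0,) for dy in(0,)); print(best)
b2=max((iou(d,m,(p[0]+dx,p[1]+dy),np.radians(g)),g,dx,dy) for g in np.arange(best[1]-6,best[1]+6.1,.5) for dx in np.arange(-.008,.0081,.004) for dy in np.arange(-.008,.0081,.004)); print(b2)
o=cv2.resize(im[...,::-1],None,fx=3,fy=3,interpolation=cv2.INTER_CUBIC)
for c,g,col in((p[:2],best[1],(0,0,255)),): cv2.polylines(o,[np.int32((funnel_hull(d,c,np.radians(g))+.33)*3)],True,col,1)
t=np.linspace(0,6.28,80); 
for r,z in((.078,0),(.022,.04)): cv2.polylines(o,[np.int32((proj(d,np.c_[p[0]+r*np.cos(t),p[1]+r*np.sin(t),0*t+z])+.33)*3)],True,(0,255,255),1)
bb=np.array([(29,-35),(43,-35),(43,35),(29,35)])/1e3; R=np.array([[np.cos(p[2]),-np.sin(p[2])],[np.sin(p[2]),np.cos(p[2])]])
cv2.polylines(o,[np.int32((proj(d,np.c_[bb@R.T+p[:2],[.092]*4])+.33)*3)],True,(0,0,255),1)
cv2.imwrite('pics/ov.png',o[620:1160,560:1060])
E
```

```text
[ 0.56374437 -0.16822003 -2.99748716] -171.74336358378457 [ 0.18 -0.17  0.27 -0.68  0.2   0.57 -0.63  0.05]
foot check px [[305.30025144 292.41990188]
 [264.18019128 302.85675891]]
[ 222  322   42   48 1262]
(np.float32(0.7095149), np.float64(-81.0), 0, 0)
(np.float32(0.86114043), np.float64(-77.5), np.float64(-0.004), np.float64(0.0))
```

View pics/ov.png

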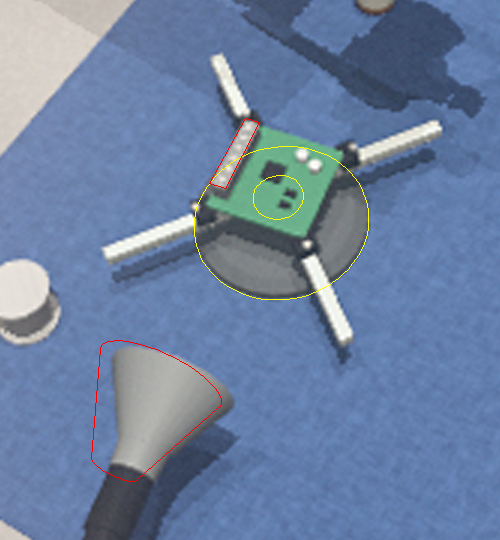

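The holder, foot and block overlay matches the picture. The funnel overlay is off because my angle scan stopped too early, so I'll refine it.

Run:
```python
from fit import *
d=load('scene0'); im=d['image']; p=np.array([.56374,-.16822])
hsv=cv2.cvtColor(im,cv2.COLOR_RGB2HSV); m=((hsv[...,1]<70)&(hsv[...,2]>70)).astype(np.uint8); m[:320]=0;m[370:]=0;m[:,:220]=0;m[:,268:]=0
n,l,s,_=cv2.connectedComponentsWithStats(m); i=1+s[1:,4].argmax(); m=(l==i).astype(np.float32); print(s[i])
for D in (0,.003):
  b=max((iou(d,m,(p[0]+dx,p[1]+dy),np.radians(g)),g,dx,dy) for g in np.arange(-90,-55,.5) for dx in ((-D,0,D) if D else (0,)) for dy in ((-D,0,D) if D else (0,))); print(b)
for g in np.arange(-79,-66,1.): print(g,round(float(iou(d,m,p,np.radians(g))),3),end=' ')
g=max((iou(d,m,p,np.radians(g)),g) for g in np.arange(-90,-55,.5))[1]
o=cv2.resize(im[...,::-1],None,fx=5,fy=5,interpolation=cv2.INTER_CUBIC)
cv2.polylines(o,[np.int32((funnel_hull(d,p,np.radians(g))+.4)*5)],True,(0,0,255),1)
d2=load('side0'); o2=cv2.resize(d2['image'][...,::-1],None,fx=5,fy=5,interpolation=cv2.INTER_CUBIC)
cv2.polylines(o2,[np.int32((funnel_hull(d2,p,np.radians(g))+.4)*5)],True,(0,0,255),1)
cv2.imwrite('pics/ov2.png',np.hstack([o[1560:1960,1030:1430],o2[560:960,1400:1800]]))
```

```text
[ 221  322   43   48 1293]
(np.float32(0.87120914), np.float64(-78.5), 0, 0)
(np.float32(0.87120914), np.float64(-78.5), 0, 0)
-79.0 0.861 -78.0 0.862 -77.0 0.8 -76.0 0.709 -75.0 0.623 -74.0 0.546 -73.0 0.477 -72.0 0.413 -71.0 0.359 -70.0 0.309 -69.0 0.268 -68.0 0.232 -67.0 0.201
```

View pics/ov2.png

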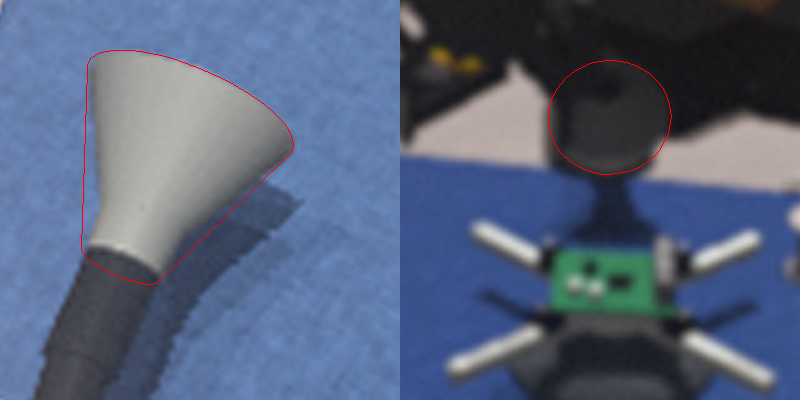

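The funnel direction is about -78.5° and the block now points at -171.7°, so the board needs about +93° anticlockwise. I'll push the arm at 53° on its clockwise side, which is well away from the funnel. First I shut the gripper and move above the start point.

Request:
play_rows:
  commands:
    - [-19.2,8.6,0,0,0,0]
    - [-19.2,8.6,0,0,0,0]
    - [-19.2,8.6,0,0,0,0]
    - [-19.2,8.6,0,0,0,0]
    - [-19.2,8.6,0,0,0,0]
  hand: 0

```text
time: 0.52
tool_pos: [0.668, -0.0968, 0.2445]
tool_rot: [-0.001, 0.707, 0.707, -0.0]
contact_force: [0.4, 0.2, -0.0]
gripper_width: 0.303
grasp_force: 0.0
```

Request:
play_rows:
  commands:
    - [0,0,20,0,0,7.1]
    - [0,0,20,0,0,7.1]
    - [0,0,20,0,0,7.1]
    - [0,0,20,0,0,7.1]
    - [0,0,20,0,0,7.1]

```text
time: 0.93
tool_pos: [0.6675, -0.096, 0.1436]
tool_rot: [-0.0, 0.89, 0.455, -0.0]
contact_force: [0.1, 0.7, 0.0]
gripper_width: -0.003
grasp_force: 0.0
```

```bash
cat > st.py <<'E'
from h import *
from scipy.spatial.transform import Rotation as Ro
C=np.array([.56374,-.16822])
def st():
    s=manip.state(); q=s['tool_rot']; R=Ro.from_quat(np.r_[q[1:],q[0]]).as_matrix()
    psi=np.degrees(np.arctan2(R[1,0],R[0,0])); v=s['tool_pos'][:2]-C; a=np.radians(psi)
    rad=v@[np.cos(a),np.sin(a)]; tan=v@[-np.sin(a),np.cos(a)]
    print('t',s['time'],'pos',s['tool_pos'].round(4),'psi',psi.round(2),'z',R[:,2].round(3),'rad/tan mm',(rad*1e3).round(1),(tan*1e3).round(1),'F',s['contact_force'].round(1),'w',round(s['gripper_width'],3),'j6',s['joint_pos'][5].round(2))
    return psi,rad,tan
if __name__=='__main__': st()
E
python3 st.py
```

```text
t 0.9333 pos [ 0.6675 -0.096   0.1436] psi 54.14 z [-0.001  0.    -1.   ] rad/tan mm 119.3 -41.8 F [0.1 0.7 0. ] w -0.003 j6 0.37
```

Request:
play_rows:
  commands:
    - [0,0,23,0,0,0.8]
    - [0,0,23,0,0,0]
    - [0,0,23,0,0,0]
    - [0,0,15,0,0,0]
    - [0,0,7,0,0,0]

```text
time: 1.35
tool_pos: [0.6658, -0.0954, 0.0505]
tool_rot: [-0.002, 0.892, 0.452, -0.002]
contact_force: [-0.8, 0.5, 0.1]
gripper_width: 0.001
grasp_force: 0.0
```

Request:
play_rows:
  commands:
    - [0,-4,0,0,0,0]
    - [0,-4,0,0,0,0]
    - [0,-4,0,0,0,0]
    - [0,-4,0,0,0,0]
    - [0,-4,0,0,0,0]

```text
time: 1.77
tool_pos: [0.6524, -0.084, 0.056]
tool_rot: [0.001, 0.892, 0.452, 0.001]
contact_force: [0.2, -0.4, 0.5]
gripper_width: -0.002
grasp_force: 0.0
```

Run:
```python
from st import *
st(); grab('wrist','w1'); d=grab('scene','s1')
cv2.imwrite('pics/s1c.png',cv2.resize(d['image'][200:340,190:390,::-1],None,fx=4,fy=4,interpolation=cv2.INTER_CUBIC))
```

```text
t 1.7667 pos [ 0.6524 -0.084   0.056 ] psi 53.71 z [ 0.003 -0.001 -1.   ] rad/tan mm 120.4 -21.7 F [ 0.2 -0.4  0.5] w -0.002 j6 0.39
```

View pics/s1c.png

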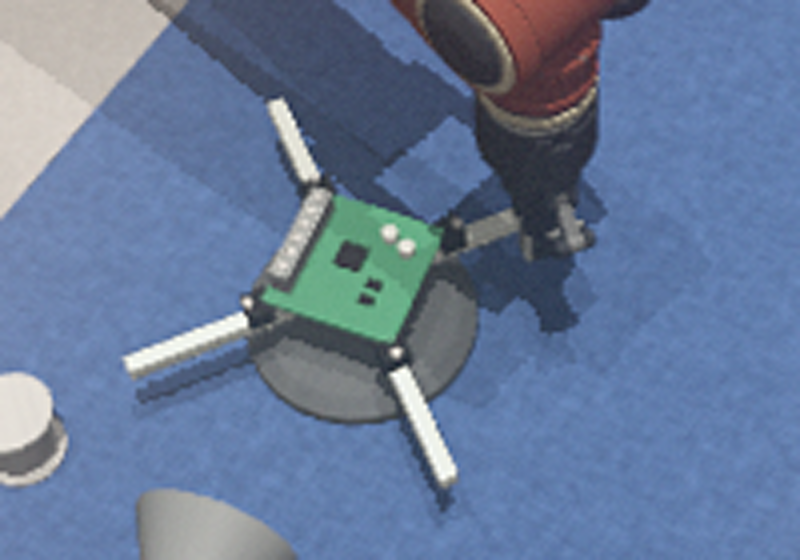

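The crop shows the shut fingertips beside the upper-right arm at about (540,240), on its clockwise side. The arm hasn't moved and nothing else is near. I'll orbit about the axis.

Request:
play_rows:
  commands:
    - [0.4,-2.1,2,0,0,-1]
    - [0.7,-4.2,1,0,0,-2]
    - [0.9,-6.3,0,0,0,-3]
    - [0.9,-6.3,0,0,0,-3]
    - [0.9,-6.3,0,0,0,-3]

```text
time: 2.28
tool_pos: [0.6326, -0.0676, 0.0515]
tool_rot: [0.0, 0.839, 0.544, 0.0]
contact_force: [1.3, -0.0, 0.0]
gripper_width: 0.003
grasp_force: 0.3
```

```bash
python3 st.py
```

```text
t 2.2833 pos [ 0.6326 -0.0676  0.0515] psi 65.89 z [ 0.001 -0.    -1.   ] rad/tan mm 120.0 -21.8 F [ 1.3 -0.   0. ] w 0.003 j6 0.2
```

Request:
play_rows:
  commands:
    - [0.9,-6.3,0,0,0,-3]
    - [0.9,-6.3,0,0,0,-3]
    - [0.9,-6.3,0,0,0,-3]
    - [0.9,-6.3,0,0,0,-3]
    - [0.9,-6.3,0,0,0,-3]

```text
time: 2.7
tool_pos: [0.6041, -0.0534, 0.0515]
tool_rot: [0.0, 0.761, 0.649, 0.0]
contact_force: [0.8, 0.2, -0.4]
gripper_width: -0.001
grasp_force: 0.3
```

Request:
play_rows:
  commands:
    - [0.9,-6.3,0,0,0,-3]
    - [0.9,-6.3,0,0,0,-3]
    - [0.9,-6.3,0,0,0,-3]
    - [0.9,-6.3,0,0,0,-3]
    - [0.9,-6.3,0,0,0,-3]

```text
time: 3.12
tool_pos: [0.573, -0.0472, 0.0516]
tool_rot: [0.0, 0.67, 0.743, 0.0]
contact_force: [1.6, 0.1, -0.4]
gripper_width: -0.001
grasp_force: 0.3
```

Run:
```python
from st import *
st(); d=grab('scene','s2')
cv2.imwrite('pics/s2c.png',cv2.resize(d['image'][200:340,190:390,::-1],None,fx=4,fy=4,interpolation=cv2.INTER_CUBIC))
```

```text
t 3.1167 pos [ 0.573  -0.0472  0.0516] psi 95.89 z [ 0.001  0.    -1.   ] rad/tan mm 119.5 -21.6 F [ 1.6  0.1 -0.4] w -0.001 j6 -0.31
```

View pics/s2c.png

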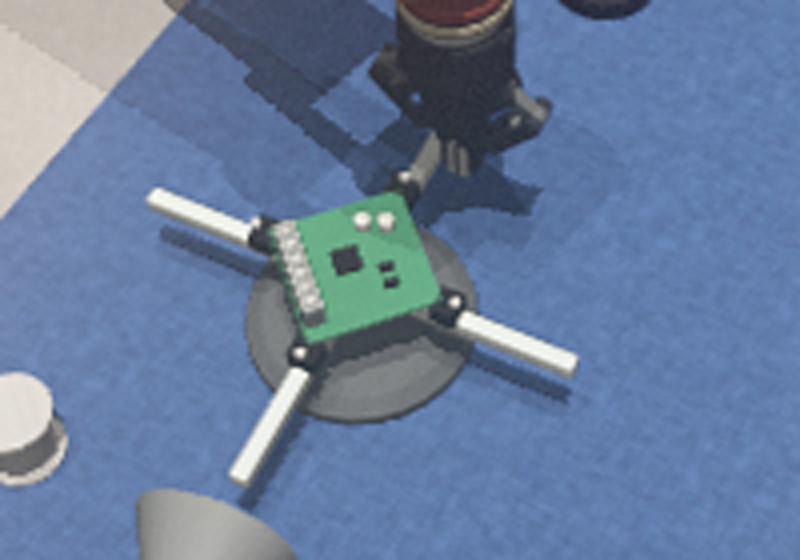

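The board is turning with the push and the foot hasn't moved. Three tips are clear: (153,195), (238,478) and (572,365) in the crop. I'll compute theta from them.

```bash
cat > th.py <<'E'
from fit import *
def theta(d,T,offs,th0):
    T=np.array(T,float)
    def f(p):
        a=p[2]+np.radians(offs); return (proj(d,np.c_[p[0]+.155*np.cos(a),p[1]+.155*np.sin(a),np.full(len(a),.056)])-T).ravel()
    r=least_squares(f,[.5637,-.1682,np.radians(th0)]); r2=least_squares(lambda q:f([.56374,-.16822,q[0]]),[np.radians(th0)])
    print('free',r.x[:2].round(4),np.degrees(r.x[2]).round(2),r.fun.round(2),'fixed',np.degrees(r2.x).round(2),r2.fun.round(2))
E
python3 - <<'E'
from th import *
theta(load('s2'),np.array([(153,195),(238,478),(572,365)])/4+[190,200]-.38,[-45,45,135],-131)
E
```

```text
free [ 0.5636 -0.1679] -130.37 [-0.37 -0.3  -0.39  0.17  0.75 -0.02] fixed [-130.38] [-0.39 -0.2  -0.42  0.3   0.74  0.11]
```

Request:
play_rows:
  commands:
    - [0.9,-6.3,0,0,0,-3]
    - [0.9,-6.3,0,0,0,-3]
    - [0.9,-6.3,0,0,0,-3]
    - [0.9,-6.3,0,0,0,-3]
    - [0.9,-6.3,0,0,0,-3]

```text
time: 3.58
tool_pos: [0.5414, -0.0493, 0.0515]
tool_rot: [0.0, 0.568, 0.823, 0.0]
contact_force: [0.3, 1.2, -0.4]
gripper_width: -0.001
grasp_force: 0.3
```

Request:
play_rows:
  commands:
    - [0.9,-6.3,0,0,0,-3]
    - [0.9,-6.3,0,0,0,-3]
    - [0.9,-6.3,0,0,0,-3]
    - [0.9,-6.3,0,0,0,-3]
    - [0.9,-6.3,0,0,0,-3]

```text
time: 4.0
tool_pos: [0.5113, -0.0594, 0.0515]
tool_rot: [0.0, 0.455, 0.89, 0.0]
contact_force: [0.0, 0.7, -0.4]
gripper_width: 0.002
grasp_force: 0.3
```

Request:
play_rows:
  commands:
    - [0.9,-6.3,0,0,0,-3]
    - [0.8,-5.3,0,0,0,-2.5]
    - [0.7,-4.2,0,0,0,-2]
    - [0.5,-3.2,0,0,0,-1.5]
    - [0.3,-2.1,0,0,0,-1]

```text
time: 4.42
tool_pos: [0.493, -0.0706, 0.0515]
tool_rot: [0.0, 0.377, 0.926, 0.0]
contact_force: [0.4, 0.6, 0.3]
gripper_width: -0.004
grasp_force: 0.3
```

Run:
```python
from st import *
st(); d=grab('scene','s3')
cv2.imwrite('pics/s3c.png',cv2.resize(d['image'][200:340,190:390,::-1],None,fx=4,fy=4,interpolation=cv2.INTER_CUBIC))
```

```text
t 4.4167 pos [ 0.493  -0.0706  0.0515] psi 135.72 z [ 0.001  0.    -1.   ] rad/tan mm 118.8 -20.5 F [0.4 0.6 0.3] w -0.004 j6 -1.09
```

View pics/s3c.png

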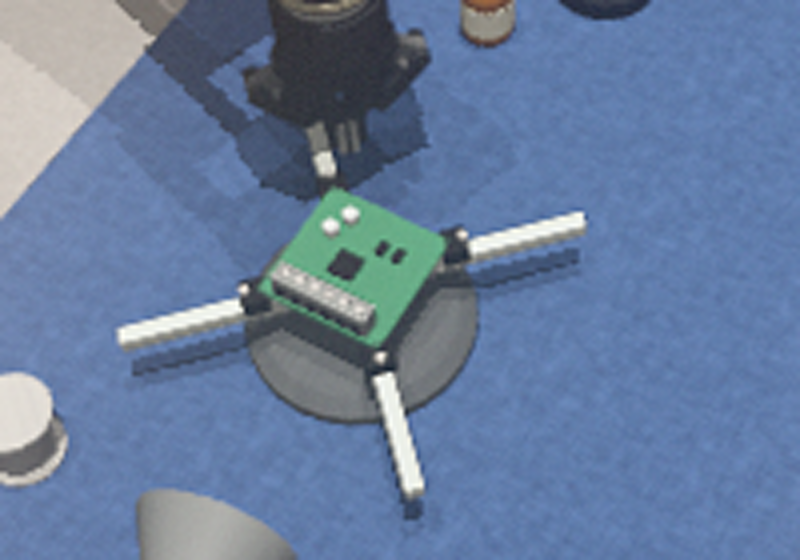

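The block now faces roughly towards the funnel. Tips are at (120,335), (414,490) and (582,220) in the crop, and the foot hasn't moved.

Run:
```python
from th import *
theta(load('s3'),np.array([(121,336),(413,490),(582,220)])/4+[190,200]-.38,[-45,45,135],-90)
```

```text
free [ 0.5632 -0.1679] -89.57 [-0.76 -0.06  0.21  0.09  0.56 -0.17] fixed [-89.6] [-0.68  0.1   0.29  0.29  0.68  0.01]
```

Request:
play_rows:
  commands:
    - [0.7,-4.2,0,0,0,-2]
    - [0.7,-4.2,0,0,0,-2]
    - [0.7,-4.2,0,0,0,-2]
    - [0.5,-3.2,0,0,0,-1.5]
    - [0.3,-2.1,0,0,0,-1]

```text
time: 4.88
tool_pos: [0.4792, -0.0822, 0.0515]
tool_rot: [0.0, 0.307, 0.952, 0.0]
contact_force: [0.6, 0.7, 0.1]
gripper_width: 0.001
grasp_force: 0.3
```

Request:
play_rows:
  commands:
    - [0.2,-1,0,0,0,-0.5]
    - [0.2,-1,0,0,0,-0.5]
    - [0,0,0,0,0,0]
    - [0,0,0,0,0,0]

```text
time: 5.22
tool_pos: [0.4774, -0.0833, 0.0512]
tool_rot: [-0.0, 0.299, 0.954, -0.0]
contact_force: [0.6, 0.2, -0.4]
gripper_width: 0.001
grasp_force: 0.0
```

Run:
```python
from st import *
st(); d=grab('scene','s4'); im=d['image']
# automatic: white-arm mask IoU vs rendered arms, same for block; scan theta
from fit import *
hsv=cv2.cvtColor(im,cv2.COLOR_RGB2HSV)
def tips(th):
    a=np.radians(th+np.array([-45,45,135])); return a
white=((hsv[...,1]<70)&(hsv[...,2]>120)).astype(np.float32)
def score(d,white,th,c=C):
    k=4; H=np.zeros((400*k,640*k),np.uint8)
    for o in(-45,45,135):
        a=np.radians(th+o); u=np.array([np.cos(a),np.sin(a)]); n=np.array([-u[1],u[0]])
        P=np.array([np.r_[c+r*u+w*n,z] for r in(.085,.155) for w in(-.006,.006) for z in(.045,.059)])
        cv2.fillPoly(H,[np.int32(np.round((cv2.convexHull(proj(d,P).astype(np.float32))[:,0]+.5)*k))],1)
    H=cv2.resize(H.astype(np.float32),(640,400),interpolation=cv2.INTER_AREA); B=cv2.dilate(H,np.ones((9,9)))>0
    return float(np.minimum(H,white)[B].sum()/np.maximum(H,white)[B].sum())
for f,r in(('s2',(-134,-126)),('s3',(-93,-86)),('s4',(-84,-74))):
    dd=load(f); h=cv2.cvtColor(dd['image'],cv2.COLOR_RGB2HSV); w=((h[...,1]<70)&(h[...,2]>110)).astype(np.float32)
    g=np.arange(r[0],r[1],.2); s=np.array([score(dd,w,t) for t in g]); i=s.argmax(); top=s>s.max()*.9; print(f,g[i].round(2),s[i].round(3),'mid',np.average(g[top],weights=s[top]-s.max()*.9).round(2))
```

```text
t 5.2167 pos [ 0.4774 -0.0833  0.0512] psi 145.18 z [-0.  0. -1.] rad/tan mm 119.3 -20.4 F [ 0.6  0.2 -0.4] w 0.001 j6 -1.29
s2 -130.4 0.731 mid -130.52
s3 -89.6 0.698 mid -89.55
s4 -79.8 0.717 mid -79.73
```

The automatic arm fit agrees with the picks and gives theta = -79.75. About 1.25° is left.

Request:
play_rows:
  commands:
    - [0.1,-0.7,0,0,0,-0.3]
    - [0.1,-0.7,0,0,0,-0.3]
    - [0.1,-0.7,0,0,0,-0.3]
    - [0,-0.5,0,0,0,-0.2]
    - [0,0,0,0,0,0]

```text
time: 5.68
tool_pos: [0.4756, -0.0854, 0.0512]
tool_rot: [-0.0, 0.29, 0.957, 0.0]
contact_force: [0.4, 0.4, -0.3]
gripper_width: 0.001
grasp_force: 0.1
```

```bash
cat > auto.py <<'E'
from st import *
from fit import *
def score(d,white,th,c=C,offs=(-45,45,135)):
    k=4; H=np.zeros((400*k,640*k),np.uint8)
    for o in offs:
        a=np.radians(th+o); u=np.array([np.cos(a),np.sin(a)]); n=np.array([-u[1],u[0]])
        P=np.array([np.r_[c+r*u+w*n,z] for r in(.085,.155) for w in(-.006,.006) for z in(.045,.059)])
        cv2.fillPoly(H,[np.int32(np.round((cv2.convexHull(proj(d,P).astype(np.float32))[:,0]+.5)*k))],1)
    H=cv2.resize(H.astype(np.float32),(640,400),interpolation=cv2.INTER_AREA); B=cv2.dilate(H,np.ones((9,9)))>0
    return float(np.minimum(H,white)[B].sum()/np.maximum(H,white)[B].sum())
def auto(f,offs=(-45,45,135)):
    dd=load(f); h=cv2.cvtColor(dd['image'],cv2.COLOR_RGB2HSV); w=((h[...,1]<70)&(h[...,2]>110)).astype(np.float32)
    g=np.arange(-84,-73,.2); s=np.array([score(dd,w,t,offs=offs) for t in g]); i=s.argmax(); top=s>s.max()*.9; print(f,offs,g[i].round(2),s[i].round(3),'mid',np.average(g[top],weights=s[top]-s.max()*.9).round(2))
E
python3 - <<'E'
from auto import *
st(); grab('scene','s5'); auto('s5')
for o in(-45,45,135): auto('s5',(o,))
E
```

```text
t 5.6833 pos [ 0.4756 -0.0854  0.0512] psi 146.31 z [-0.  0. -1.] rad/tan mm 119.3 -20.1 F [ 0.4  0.4 -0.3] w 0.001 j6 -1.31
s5 (-45, 45, 135) -78.6 0.723 mid -78.47
s5 (-45,) -78.8 0.788 mid -78.89
s5 (45,) -78.4 0.644 mid -78.45
s5 (135,) -78.0 0.8 mid -77.96
```

Theta is -78.5, matching the funnel direction. I'll back off sideways, then rise and move away.

Request:
play_rows:
  commands:
    - [0,3,0,0,0,0]
    - [0,7,0,0,0,0]
    - [0,10,0,0,0,0]
    - [0,10,0,0,0,0]
    - [0,5,0,0,0,0]

```text
time: 6.15
tool_pos: [0.4962, -0.055, 0.0515]
tool_rot: [0.0, 0.289, 0.957, 0.0]
contact_force: [0.5, 0.4, -0.7]
gripper_width: 0.001
grasp_force: 0.0
```

Request:
play_rows:
  commands:
    - [0,0,-20,0,0,0]
    - [0,0,-35,0,0,0]
    - [0,0,-40,0,0,0]
    - [0,0,-40,0,0,0]
    - [0,0,-40,0,0,0]

```text
time: 6.57
tool_pos: [0.4951, -0.0555, 0.228]
tool_rot: [-0.0, 0.289, 0.957, -0.0]
contact_force: [0.3, 0.1, -0.3]
gripper_width: -0.001
grasp_force: 0.0
```

Request:
play_rows:
  commands:
    - [20,0,0,0,0,0]
    - [20,0,0,0,0,0]
    - [20,0,0,0,0,0]
    - [0,0,0,0,0,0]
    - [0,0,0,0,0,0]

```text
time: 6.98
tool_pos: [0.4452, -0.0222, 0.2265]
tool_rot: [0.001, 0.289, 0.957, -0.0]
contact_force: [1.1, -1.0, -0.2]
gripper_width: 0.004
grasp_force: 0.0
```

Run:
```python
from auto import *
st(); d=grab('scene','s6'); im=d['image']; auto('s6'); auto('s6',(-45,45,135,-135))
hsv=cv2.cvtColor(im,cv2.COLOR_RGB2HSV); m=((hsv[...,1]<70)&(hsv[...,2]>70)).astype(np.uint8); m[:320]=0;m[370:]=0;m[:,:220]=0;m[:,268:]=0
n,l,s,_=cv2.connectedComponentsWithStats(m); m=(l==1+s[1:,4].argmax()).astype(np.float32)
for g in np.arange(-80,-76.9,.5): print(g,round(float(iou(d,m,C,np.radians(g))),3),end=' ')
o=cv2.resize(im[...,::-1],None,fx=4,fy=4,interpolation=cv2.INTER_CUBIC)
P=proj(d,[[C[0]+r*np.cos(np.radians(-78.5)),C[1]+r*np.sin(np.radians(-78.5)),.11] for r in(0,.21,.285)])
cv2.polylines(o,[np.int32((P+.38)*4)],False,(0,0,255),1)
cv2.imwrite('pics/s6c.png',o[820:1420,680:1420])
```

```text
t 6.9833 pos [ 0.4452 -0.0222  0.2265] psi 146.39 z [ 0.001 -0.    -1.   ] rad/tan mm 179.5 -56.0 F [ 1.1 -1.  -0.2] w 0.004 j6 -1.2
s6 (-45, 45, 135) -78.6 0.718 mid -78.43
s6 (-45, 45, 135, -135) -78.4 0.738 mid -78.45
-80.0 0.803 -79.5 0.841 -79.0 0.862 -78.5 0.873 -78.0 0.864 -77.5 0.84 -77.0 0.802
```

View pics/s6c.png

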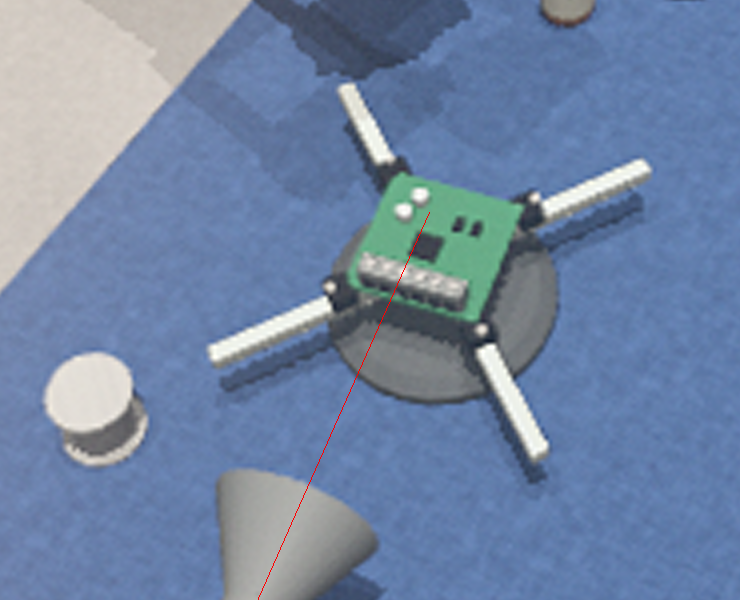

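The block at (413,280) faces the funnel, with theta = -78.45 against -78.5. The foot, spool and bottle are unmoved and the hand is clear.

```bash
python3 -c "
from plant import manip; print(manip.job_done())"
```

```text
the job is handed in; nothing more can be done
None
```

The job is handed in: the terminal block points at the funnel to within about half a degree by the camera fit, and the hand is clear with the holder's foot where it was.

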